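# Wring the last two gauge blocks onto the optical flat

## Task

Finish the step standard for checking the microscope's focus drive: the 20 mm gauge block is already wrung onto the amber glass flat; wring on the 15 mm block against it and then the 10 mm block against that, so that they go down in steps in one straight row, side against side and edges flush. Wring each one on properly: set it down flat with about half of its face on the free end of the glass, the end farther from the 20 mm block, then press it lightly down and keep pressing while you slide it along the glass until it butts against its neighbour. Don't bang or press hard on the glass, and leave the 25 mm block and everything else on the bench where it is.

Things in the scene. Friction and masses are not known exactly. Their poses are not given: they have to be found in the camera images.
- flat: amber glass slab, 100 (x) x 60 (y) x 20 mm, in an aluminium cell 128 x 88 mm, all fixed to the bench. Origin under the glass's centre at bench height; the glass's upper face is 28 mm above it, the cell's rim ends 10 mm below that face. x runs along the row: glass from x = -50 mm (free end) to +50. Finished centres: 15 mm block x = 0, 10 mm block x = -24 mm, y = 0. Half a face is on with the centre at x = -50 mm
- block20_center (a point): centre of the 20 mm block (24 x 24 x 20 mm, steel) already wrung on the glass, immovable: at x = +24 mm, y = 0 of the flat, 38 mm above the bench; axes as those of the flat
- block15_center (a point): centre of the 15 mm block, 7.5 mm above its underside: square steel gauge block 24 x 24 mm, 15 mm high, a small dark hole in its top (look only); loose, about 65 g, lying on a square face on the blue mat. z up, x and y square to its sides. Its place on the mat varies: tell blocks by height. It butts directly against the 20 mm block
- block10_center (a point): centre of the 10 mm block, 5 mm above its underside: square steel gauge block 24 x 24 mm, 10 mm high, a small dark hole in its top (look only); loose, about 43 g, lying on a square face on the blue mat. z up, x and y square to its sides. Its place on the mat varies: tell blocks by height. It goes on last, against the 15 mm block
- block15: the 15 mm block; origin in the middle of its underside
- block10: the 10 mm block; origin in the middle of its underside
- block25: the spare 25 mm block, same look (24 x 24 mm, 25 mm high, 108 g), also on the mat; to be left alone. Origin in the middle of its underside
- block25_center (a point): centre of the spare 25 mm block, 12.5 mm above its underside
- mat: thin blue rubber mat, 100 x 235 mm, 2 mm thick, fixed to the bench; the three loose blocks lie on it in a row along its y, 77 mm apart within a few mm, each turned a little. Origin under its centre
- flask: bystander: clear culture flask lying flat, 25 mm high, about 110 mm long with its blue cap
- blower: bystander: black rubber blower bulb standing upright, 58 mm in diameter, 115 mm high with its red nozzle
- tissues: bystander: white and green box of lens tissues, 75 x 105 x 28 mm
- mouse: bystander: white computer mouse, 98 x 56 mm, 23 mm high
- dish: bystander: open clear dish with a white bottom, 60 mm in diameter, 12 mm high
- washbottle: bystander: white wash bottle with a yellow band and a red cap, 74 mm in diameter, 185 mm high

How it is judged:
By the outcome, as a careful person would: the job done as asked, in the order asked, and still so for the second after the job is handed in, with the robot touching nothing.
It also fails if it takes over 58 s, if anything falls off the work surface, if the arm or the gripper's body presses on something with over 40 N, if the wrist force passes 120 N, or if a joint passes its speed limit or range.

## Robot

A 6-joint arm with a two-finger parallel gripper is mounted at the origin on the work surface. World frame = base frame: x ahead of the robot, y to its left, z up, the work surface at z = 0. Lengths are in m, angles in rad, forces in N, time in s.
With the tool pointing down it reaches from about 0.375 to 0.975 m from the base axis. Payload 3.8 kg.
Tool frame: the origin (TCP) lies midway between the tips of the shut fingers; the grasp point (between the pads) lies 19 mm behind it; z points along the fingers, y is the line along which they close (so a half turn about z gives the same grasp; the last joint's range is limited). The gripper opens to 85 mm and grips with 20 to 120 N. Pads are 22 mm wide; open, the fingers measure 114 mm over their backs; the gripper's body (76 mm by 85 mm) begins 54 mm behind the grasp point. The pads swing forward as they close: fully open they stand 13 mm farther back than shut.
Start: joints at [1.242, 0.264, 1.604, -0, 1.274, -0.037], TCP at [0.194, 0.646, 0.231] pointing down, gripper open.
Joint ranges: [-2.63, 2.63], [-0.94, 2.18], [0.31, 2.57], [-1.31, 4.45], [0, 2.66], [-2.55, 2.55]. Speed limits (rad/s): [2.57, 2.57, 3.14, 3.14, 3.14, 3.14].

## Interface

Orientations are given as a rotation vector (axis times angle).
In Python, from workcell import read_state, vision, ticket gives the robot as it stands. The module is installed in compiled form; this text tells all that it offers.
- The arm moves only by the tool jog_arm, never from a script. Its arguments are lists of equal length, an entry for each row: "turn": the turn, a rotation vector about the tool's x, y, z in rad, a list of three; "delta_pos": the shift along the tool's x, y, z in m, a list of three; "gripper": the finger opening in m, from 0 to 0.0854. In form: {"turn": [[rx, ry, rz], ...], "delta_pos": [[dx, dy, dz], ...], "gripper": [gripper, ...]}. A call has 1 to 20 rows; each row shifts and turns the commanded pose from where the row before left it, along the tool's axes as they then stand; what a row does not reach is not made up. A row lasts 1/12 s, in which the tool goes at most 41.7 mm and 7.16 degrees, less where a joint would pass 70% of its speed; a pose out of reach is approached as far as the arm can. A call with a gripper value outside its range is refused whole. The fingers move at their own pace and stop on an object; "grip_force" is the grip in N (left out, the last holds). Time passes only in rows, so rows that do not move let the fingers close. It gives the time, the measured TCP pose, the force, the opening and the grip force at its end, in the units of the state.
- read_state(): the state, without advancing time (a new reading comes with each control period).
- vision.read_camera(name): name is "scene" or "top" or "wrist"; returns the picture (384x512x3 uint8, red, green, blue); there is no depth.
- vision.calibration(name): a dict with "vfov" (degrees; the focal length in pixels is half the picture's height over the tangent of half this angle, whatever the lens; pixels are square), "cx", "cy" (the principal point, pixels), "dist" ([k1, k2, p1, p2, k3] as OpenCV has them; the pictures are not rectified), "R" (3x3) and "t" (3): a world point X has camera coordinates R X + t; the wrist camera has in their place "mount" (4x4, takes a point from camera to tool coordinates, whose origin is the TCP and whose axes are the flange's). Camera axes: x right, y down, z forward; pixel columns grow to the right and rows downward; lengths in m; the calibration is good to about 2 mm. A picture is of the moment at which its call begins: read the wrist's pose just before it. calibration takes no time and is no camera call.
- ticket.finish_job(): hands the job in; it is judged then, once.
The state is a dict: "time": time; "q": joint angles; "joint_vel": joint speeds; "joint_torque": joint torques, N m; "tool_pos": TCP position; "tcp_rot": TCP orientation; "wrist_force": force on the tool from outside, world axes, zero at the start; "torque": the same for the moment, N m; "width": opening from 0.0 (shut) to 1.0 (fully open); "grip_force": force on a finger pad.
Only numpy, scipy, OpenCV 4.12 (cv2) and the standard library are available. Lean on these libraries where they do the work, as an engineer would, in place of code of your own. Each camera call takes 0.05 s, during which the arm holds its last target. There are 200 camera calls.

## Working session

There is one attempt and no reset: what is moved stays moved. The work goes in short steps, Python scripts to look and compute and a tool call to move; the robot and the scene stay as the last step left them, time stands still between calls to the robot, and variables do not carry over. Pictures are saved under pics/ and viewed, at most 10 in all, crops included, and the job is handed in when it is done.

Besides the shell and the picture viewer there is one more tool, called after "Request:" by a JSON object that holds its "fn" and its "kwargs". jog_arm: Moves the arm, as the interface text tells. Its arguments: {"type":"object","properties":{"turn":{"type":"array","items":{"type":"array","items":{"type":"number"}}},"delta_pos":{"type":"array","items":{"type":"array","items":{"type":"number"}}},"gripper":{"type":"array","items":{"type":"number"}},"grip_force":{"type":"number"}},"required":["turn","delta_pos","gripper"]}

```bash
mkdir -p pics; ls; python3 - <<'E'
from workcell import read_state, vision
import cv2,numpy as np
s=read_state();print(s)
ims=[]
for n in("scene","top","wrist"):
    im=vision.read_camera(n);cv2.imwrite(f"pics/{n}0.png",im[:,:,::-1]);c=vision.calibration(n);print(n,c)
E
```

```text
pics
{'time': 0.0, 'q': array([ 1.24210047e+00,  2.64761533e-01,  1.60538325e+00,  2.86572241e-05,
        1.27367690e+00, -3.69212090e-02]), 'joint_vel': array([ 1.58463135e-03, -3.66033217e-05, -7.85560443e-05,  2.33076868e-04,
       -8.09421889e-04, -1.67990302e-03]), 'joint_torque': array([-5.69441290e-04, -5.15115094e+01, -3.67311251e+01,  2.23704797e-04,
        1.32822039e-02,  4.81743541e-05]), 'tool_pos': array([0.19393666, 0.64578014, 0.22995137]), 'tcp_rot': array([-0.45664452, -3.10778913,  0.00343472]), 'wrist_force': array([-0.76175687,  0.09664755, -0.68627601]), 'torque': array([-0.02282401,  0.00133286, -0.00340521]), 'grip_force': 0.0, 'width': 1.0013686998275602}
scene {'vfov': 42.23095856766812, 'cx': 259.68588740194923, 'cy': 193.00814707690148, 'dist': array([-0.01295885,  0.        ,  0.        ,  0.        ,  0.        ]), 'R': array([[ 0.15786713,  0.98730864,  0.01730928],
       [ 0.78256527, -0.11440051, -0.61196742],
       [-0.60222054,  0.11015518, -0.79069353]]), 't': array([-0.10556408, -0.37144889,  1.9566295 ])}
top {'vfov': 46.6901247002084, 'cx': 252.47373462043413, 'cy': 179.03424498634845, 'dist': array([0.0068073, 0.       , 0.       , 0.       , 0.       ]), 'R': array([[ 0.01942786, -0.99976829,  0.00926916],
       [-0.9913536 , -0.02046601, -0.12961163],
       [ 0.12977131, -0.00667094, -0.99152151]]), 't': array([0.01797958, 0.52611474, 1.47252187])}
wrist {'vfov': 64.04731102416268, 'cx': 260.83575072186346, 'cy': 195.59875917957677, 'dist': array([-0.06261116,  0.        ,  0.        ,  0.        ,  0.        ]), 'mount': array([[ 1.34761132e-04, -9.55035317e-01, -2.96492032e-01,
         7.61218678e-02],
       [ 9.99999988e-01,  1.07371570e-04,  1.08662243e-04,
         6.41954329e-06],
       [-7.19414643e-05, -2.96492043e-01,  9.55035320e-01,
        -1.41346274e-01],
       [ 0.00000000e+00,  0.00000000e+00,  0.00000000e+00,
         1.00000000e+00]])}
```

View pics/top0.png

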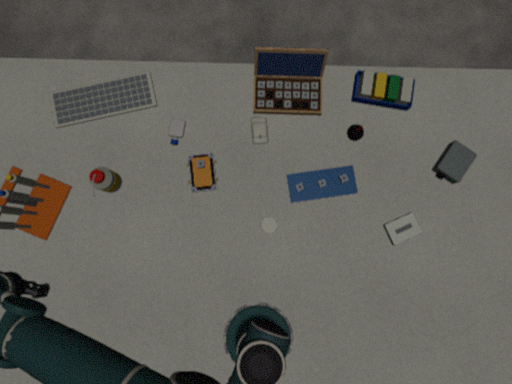

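View pics/scene0.png

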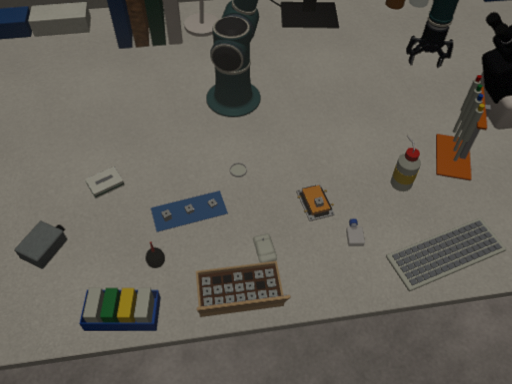

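The top view shows the amber flat at about (203,172), with the 20 mm block at (201,163), so the free end faces the robot. The blue mat is centred at about (322,183), with its blocks at (299,187), (322,183) and (344,178). The scene view agrees.

```bash
cat > h.py <<'E'
from workcell import read_state, vision
import cv2,numpy as np
from scipy.spatial.transform import Rotation as Ro
def cam(n,s=None):
    c=vision.calibration(n);f=192/np.tan(np.radians(c["vfov"])/2)
    K=np.array([[f,0,c["cx"]],[0,f,c["cy"]],[0,0,1]])
    if "mount" in c:
        M=np.array(c["mount"]);s=s or read_state();Rt=Ro.from_rotvec(s["tcp_rot"]).as_matrix()
        Rc=Rt@M[:3,:3];o=Rt@M[:3,3]+s["tool_pos"]
    else:
        Rc=c["R"].T;o=-Rc@c["t"]
    return K,np.array(c["dist"]),Rc,o
def ray(px,C,z):
    "pixels (n,2) onto plane z"
    K,d,Rc,o=C
    p=cv2.undistortPoints(np.array(px,float).reshape(-1,1,2),K,d).reshape(-1,2)
    v=np.c_[p,np.ones(len(p))]@Rc.T
    return o+v*((z-o[2])/v[:,2])[:,None]
def proj(X,C):
    K,d,Rc,o=C
    return cv2.projectPoints(np.array(X,float).reshape(-1,1,3),cv2.Rodrigues(Rc.T)[0],-Rc.T@o,K,d)[0].reshape(-1,2)
def shot(n,name):
    s=read_state();im=vision.read_camera(n);cv2.imwrite(f"pics/{name}.png",im[:,:,::-1])
    return im,cam(n,s),s
def totool(p,yaw=None,s=None):
    "needed shift in tool axes to go to world p"
    s=s or read_state();R=Ro.from_rotvec(s["tcp_rot"])
    return R.inv().apply(np.array(p)-s["tool_pos"])
E
python3 - <<'E'
from h import *
C=cam("top")
for z,px in((.028,[[203,172]]),(.048,[[201,163]]),(.002,[[322,184]]),(.017,[[299,187],[322,183],[344,178]])):print(z,ray(px,C,z).round(3))
s=read_state();R=Ro.from_rotvec(s["tcp_rot"]).as_matrix();print(R.round(3))
C=cam("wrist");print(C[2].round(2),C[3])
im=cv2.cvtColor(cv2.imread("pics/top0.png"),cv2.COLOR_BGR2HSV)
for nm,lo,hi,z in(("amber",(8,120,100),(25,255,255),.028),("blue",(100,90,60),(120,255,255),.002)):
    m=cv2.inRange(im,lo,hi);m[:140]=0;m[:,:150]=0
    c=max(cv2.findContours(m,0,2)[0],key=cv2.contourArea);r=cv2.minAreaRect(c);b=ray(cv2.boxPoints(r),cam("top"),z)
    print(nm,r,b.mean(0).round(3),b[:,:2].round(3).tolist(),np.linalg.norm(np.diff(b,axis=0),axis=1).round(3))
E
```

```text
0.028 [[0.547 0.197 0.028]]
0.048 [[0.575 0.203 0.048]]
0.002 [[ 0.518 -0.213  0.002]]
0.017 [[ 0.504 -0.131  0.017]
 [ 0.519 -0.21   0.017]
 [ 0.538 -0.286  0.017]]
[[-0.958  0.288 -0.001]
 [ 0.288  0.958 -0.002]
 [ 0.    -0.002 -1.   ]]
[[ 0.29  0.91  0.28]
 [ 0.96 -0.27 -0.09]
 [-0.    0.3  -0.96]] [0.12117445 0.66807021 0.37159958]
amber ((201.63365173339844, 171.33663940429688), (28.8560791015625, 17.31364631652832), 84.2894058227539) [0.55  0.202 0.028] [[0.595, 0.238], [0.602, 0.179], [0.504, 0.166], [0.497, 0.225]] [0.059 0.099 0.059]
blue ((321.6300048828125, 183.4099884033203), (27.294322967529297, 66.75088500976562), 81.8698959350586) [ 0.52  -0.211  0.002] [[0.548, -0.09], [0.586, -0.32], [0.491, -0.332], [0.454, -0.104]] [0.233 0.095 0.231]
```

Request:
{"fn": "jog_arm", "kwargs": {"turn": [[0,0,0],[0,0,0],[0,0,0],[0,0,0],[0,0,0],[0,0,0],[0,0,0],[0,0,0],[0,0,0],[0,0,0],[0,0,0],[0,0,0],[0,0,0],[0,0,0],[0,0,0],[0,0,-0.105],[0,0,-0.105],[0,0,-0.105],[0,0,-0.105],[0,0,0]], "delta_pos": [[-0.015,-0.01,0.002],[-0.031,-0.0215,0.004],[-0.033,-0.0228,0.005],[-0.033,-0.0228,0.005],[-0.033,-0.0228,0.005],[-0.033,-0.0228,0.005],[-0.033,-0.0228,0.005],[-0.033,-0.0228,0.005],[-0.033,-0.0228,0.005],[-0.033,-0.0228,0.005],[-0.033,-0.0228,0.005],[-0.033,-0.0228,0.005],[-0.033,-0.0228,0.005],[-0.033,-0.0228,0.005],[-0.027,-0.02,0.005],[0,0,0],[0,0,0],[0,0,0],[0,0,0],[0,0,0]], "gripper": [0.045,0.045,0.045,0.045,0.045,0.045,0.045,0.045,0.045,0.045,0.045,0.045,0.045,0.045,0.045,0.045,0.045,0.045,0.045,0.045], "grip_force": 40}}

```text
time: 1.82
tool_pos: [0.5496, 0.1998, 0.1598]
tcp_rot: [0.204, -3.134, 0.0]
wrist_force: [-1.0, -0.6, -0.5]
width: 0.53
grip_force: 0.0
```

```bash
python3 - <<'E'
from h import *
im,C,s=shot("wrist","w1");print(s["tool_pos"],Ro.from_rotvec(s["tcp_rot"]).as_matrix().round(3).tolist(),s["width"],s["time"])
E
```

```text
[0.54964148 0.19983165 0.15983403] [[-0.992, -0.13, -0.001], [-0.13, 0.992, -0.0], [0.001, -0.0, -1.0]] 0.5298382040905564 1.8167
```

View pics/w1.png

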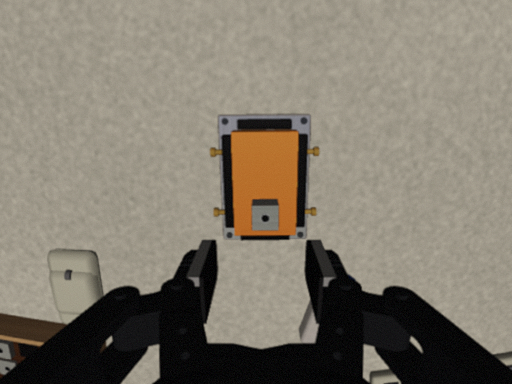

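Wrist view: amber glass spans about (232–298, 130–236), with its free end up in the image. The 20 mm block top is at about (265,217), and the fingers sit at the bottom.

```bash
cat >> h.py <<'E'
def edgeline(gray,p,q,half=5,n=40):
    "refine edge p-q (pixels) by max gradient across; returns fitted line endpoints"
    p=np.array(p,float);q=np.array(q,float);d=(q-p)/np.linalg.norm(q-p);nn=np.array([-d[1],d[0]])
    u=np.linspace(.15,.85,n);o=np.arange(-half,half+.01,.25)
    X=(p+u[:,None]*(q-p))[:,None]+o[None,:,None]*nn
    g=cv2.remap(cv2.GaussianBlur(gray,(0,0),.8).astype(np.float32),X[...,0].astype(np.float32),X[...,1].astype(np.float32),cv2.INTER_CUBIC)
    e=o[np.argmax(abs(np.gradient(g,axis=1)),1)]
    pts=p+u[:,None]*(q-p)+e[:,None]*nn
    return cv2.fitLine(pts.astype(np.float32),cv2.DIST_HUBER,0,.01,.01).ravel()
def inter(a,b):
    t=np.linalg.solve(np.c_[a[:2],-b[:2]],b[2:]-a[2:]);return a[2:]+t[0]*a[:2]
def quad(gray,box,half=5):
    L=[edgeline(gray,box[i],box[(i+1)%4],half) for i in range(4)]
    return np.array([inter(L[i-1],L[i]) for i in range(4)])
def pose(c):
    "centre, sides, yaw mod 90 deg of world quad"
    e=np.roll(c,-1,0)-c;l=np.linalg.norm(e[:,:2],axis=1)
    a=np.degrees(np.arctan2(e[:,1],e[:,0]));a=(a+45)%90-45
    return c.mean(0).round(4),(l*1000).round(1),a.round(1)
E
python3 - <<'E'
from h import *
im=cv2.imread("pics/w1.png");C=cam("wrist")
hsv=cv2.cvtColor(im,cv2.COLOR_BGR2HSV);sat=hsv[...,1]
print(pose(ray(quad(sat,[[232,130],[298,130],[298,236],[234,236]]),C,.028)))
# steel top
m=cv2.inRange(hsv,(0,0,100),(180,90,255));m[:195]=0;m[235:]=0;m[:,:242]=0;m[:,290:]=0
c=max(cv2.findContours(m,0,2)[0],key=cv2.contourArea);r=cv2.minAreaRect(c);print(r)
b=cv2.boxPoints(r);print(pose(ray(quad(im[...,1],b,4),C,.048)))
g=im[...,1].astype(float)[205:230,255:276];w=np.clip(90-g,0,None);yy,xx=np.mgrid[205:230,255:276]
h=[(w*xx).sum()/w.sum(),(w*yy).sum()/w.sum()];print("hole",h,ray([h],C,.048))
E
```

```text
(array([0.5478, 0.2033, 0.028 ]), array([ 62.2, 102.1,  61.9, 102.3]), array([7.6, 7.9, 7.7, 8.1]))
((264.5, 217.5), (23.0, 25.0), 90.0)
(array([0.5715, 0.2063, 0.048 ]), array([22.3, 22.6, 22.5, 23.2]), array([7.2, 7.2, 8.9, 6.7]))
hole [np.float64(264.7351615326822), np.float64(216.66265965439518)] [[0.57094478 0.20631468 0.048     ]]
```

Request:
{"fn": "jog_arm", "kwargs": {"turn": [[0,0,0],[0,0,0],[0,0,0],[0,0,0],[0,0,0],[0,0,0],[0,0,0],[0,0,0],[0,0,0],[0,0,0],[0,0,0],[0,0,0],[0,0,0],[0,0,0]], "delta_pos": [[0.002,-0.015,0],[0.0065,-0.032,0],[0.0065,-0.032,0],[0.0065,-0.032,0],[0.0065,-0.032,0],[0.0065,-0.032,0],[0.0065,-0.032,0],[0.0065,-0.032,0],[0.0065,-0.032,0],[0.0065,-0.032,0],[0.0065,-0.032,0],[0.0065,-0.032,0],[0.003,-0.025,0],[0,0,0]], "gripper": [0.045,0.045,0.045,0.045,0.045,0.045,0.045,0.045,0.045,0.045,0.045,0.045,0.045,0.045]}}

```text
time: 3.03
tool_pos: [0.5235, -0.2033, 0.1606]
tcp_rot: [-0.192, 3.135, -0.004]
wrist_force: [-0.1, -0.2, 0.1]
width: 0.524
grip_force: 0.0
```

```bash
python3 - <<'E'
from h import *
im,C,s=shot("wrist","w2");print(s["tool_pos"],s["time"])
E
```

```text
[ 0.52354412 -0.2032833   0.16059581] 3.0333
```

View pics/w2.png

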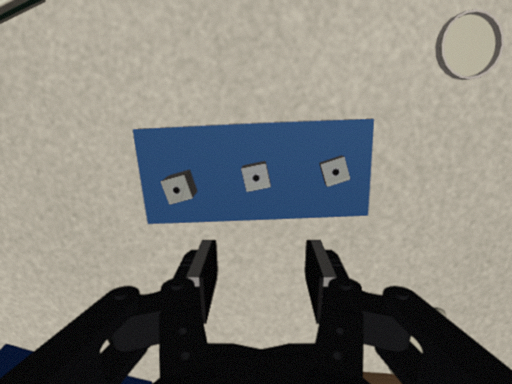

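Wrist view of the mat: block tops are at (177,189), (256,178) and (336,171). The left one shows a tall side, so it is the 25 mm block. I'll measure the tops and zoom in on the other two.

```bash
python3 - <<'E'
from h import *
im=cv2.imread("pics/w2.png");C=cam("wrist");hsv=cv2.cvtColor(im,cv2.COLOR_BGR2HSV)
m0=cv2.inRange(hsv,(0,0,120),(180,70,255))
for n,(x,y) in dict(L=(177,189),M=(256,178),R=(336,171)).items():
    m=np.zeros_like(m0);m[y-20:y+21,x-20:x+21]=m0[y-20:y+21,x-20:x+21]
    m=cv2.morphologyEx(m,cv2.MORPH_CLOSE,np.ones((7,7)))
    r=cv2.minAreaRect(max(cv2.findContours(m,0,2)[0],key=cv2.contourArea))
    q=quad(im[...,2],cv2.boxPoints(r),4)
    print(n,np.round(r,1) if 0 else r,[ (z,pose(ray(q,C,z))) for z in (.012,.017)])
cv2.imwrite("pics/w2c.png",cv2.resize(im[140:215,150:370],None,fx=3.6,fy=3.6,interpolation=cv2.INTER_CUBIC))
E
```

```text
L ((175.94615173339844, 189.46922302246094), (24.382211685180664, 25.610090255737305), 74.74488067626953) [(0.012, (array([ 0.5412, -0.2829,  0.012 ]), array([25.2, 25. , 25. , 25.2]), array([23.1, 23.2, 23.6, 23.5]))), (0.017, (array([ 0.5396, -0.2817,  0.017 ]), array([24.7, 24.6, 24.6, 24.8]), array([23.1, 23.2, 23.6, 23.5])))]
M ((255.35671997070312, 177.37921142578125), (23.985013961791992, 24.65959358215332), 77.00537872314453) [(0.012, (array([ 0.5195, -0.2065,  0.012 ]), array([23.9, 24.5, 24.6, 24.2]), array([19.7, 19.3, 19. , 17.7]))), (0.017, (array([ 0.5183, -0.2066,  0.017 ]), array([23.5, 24.1, 24.2, 23.8]), array([19.7, 19.3, 19. , 17.7])))]
R ((335.34906005859375, 171.47169494628906), (23.900733947753906, 24.58753776550293), 74.05460357666016) [(0.012, (array([ 0.5041, -0.1309,  0.012 ]), array([23.7, 23.9, 24.2, 24. ]), array([26.1, 26.4, 26.3, 25.2]))), (0.017, (array([ 0.5032, -0.1322,  0.017 ]), array([23.3, 23.5, 23.8, 23.6]), array([26.1, 26.4, 26.3, 25.2])))]
```

View pics/w2c.png

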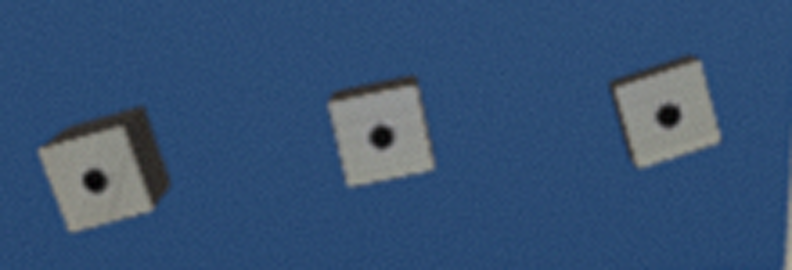

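Sizes agree: the middle block is 15 mm (23.9 mm wide at z=17) and the right one is 10 mm (24.0 wide at z=12). I'm approaching the middle one.

Request:
{"fn": "jog_arm", "kwargs": {"turn": [[0,0,-0.104],[0,0,-0.104],[0,0,0],[0,0,0],[0,0,0],[0,0,0]], "delta_pos": [[0,0,0.01],[0,0,0.025],[0.0073,-0.0013,0.03],[0,0,0.02],[0,0,0.005],[0,0,0]], "gripper": [0.045,0.045,0.045,0.045,0.045,0.045]}}

```text
time: 3.58
tool_pos: [0.5157, -0.2005, 0.0682]
tcp_rot: [0.525, -3.094, -0.004]
wrist_force: [1.3, -0.5, -0.4]
width: 0.525
grip_force: 0.0
```

```bash
python3 - <<'E'
from h import *
im,C,s=shot("wrist","w3");print(s["tool_pos"],Ro.from_rotvec(s["tcp_rot"]).as_matrix().round(4).tolist())
p=proj([[.518,-.2066,.017]],C)[0];print("pred",p)
im=im[...,::-1].copy();hsv=cv2.cvtColor(im,cv2.COLOR_BGR2HSV)
x,y=p.round().astype(int);m0=cv2.inRange(hsv,(0,0,110),(180,70,255));m=np.zeros_like(m0);k=35
m[y-k:y+k,x-k:x+k]=m0[y-k:y+k,x-k:x+k];m=cv2.morphologyEx(m,cv2.MORPH_CLOSE,np.ones((9,9)))
r=cv2.minAreaRect(max(cv2.findContours(m,0,2)[0],key=cv2.contourArea));print(r)
c=ray(quad(im[...,2],cv2.boxPoints(r),4),C,.017);print(pose(c),"tool shift to centre",(totool(c.mean(0),s=s)*1000).round(1))
E
```

```text
[ 0.5156802  -0.20047226  0.06824287] [[-0.9441, -0.3296, -0.0043], [-0.3297, 0.9441, 0.0021], [0.0034, 0.0034, -1.0]]
pred [250.48378543 219.145273  ]
((246.5, 218.0), (32.0, 35.0), 90.0)
(array([ 0.5186, -0.2092,  0.017 ]), array([23.2, 23.9, 24. , 23.5]), array([19.2, 19.4, 18.1, 17.5])) tool shift to centre [-0.  -9.4 51.2]
```

View pics/w3.png

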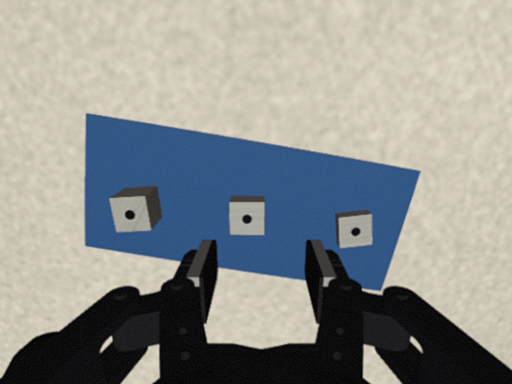

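Close view: the 15 mm block is at (247,218) and the finger midline is at column 261, so it needs about -9.4 mm in tool y. That agrees with the ray result.

Request:
{"fn": "jog_arm", "kwargs": {"turn": [[0,0,0],[0,0,0],[0,0,0],[0,0,0],[0,0,0],[0,0,0],[0,0,0],[0,0,0],[0,0,0]], "delta_pos": [[0.001,-0.0094,0],[0,0,0.01],[0,0,0.02],[0,0,0.015],[0,0,0.01],[0,0,0.006],[0,0,0.002],[0,0,0],[0,0,0]], "gripper": [0.045,0.045,0.045,0.045,0.045,0.045,0.045,0.045,0.045]}}

```text
time: 4.38
tool_pos: [0.5205, -0.2116, 0.008]
tcp_rot: [-0.525, 3.096, -0.001]
wrist_force: [0.5, -0.5, -0.1]
width: 0.527
grip_force: 0.0
```

```bash
python3 - <<'E'
from h import *
im,C,s=shot("wrist","w4");print(s["tool_pos"],s["wrist_force"],abs(s["joint_vel"]).max(),Ro.from_rotvec(s["tcp_rot"]).as_matrix().round(4).tolist())
E
```

```text
[ 0.52049634 -0.21157137  0.00799125] [ 0.45894097 -0.50139322 -0.05210495] 0.008010256686760147 [[-0.944, -0.3299, 0.0012], [-0.3299, 0.944, -0.0006], [-0.0009, -0.0009, -1.0]]
```

View pics/w4.png

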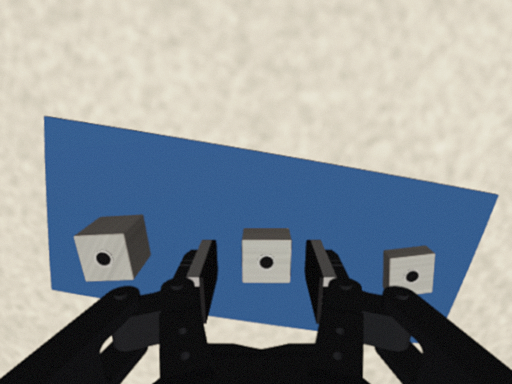

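The block's hole is at (266,262) and the finger midline is at 261, so I correct tool y by about +2.5 mm, go down 4 mm, and grip.

Request:
{"fn": "jog_arm", "kwargs": {"turn": [[0,0,0],[0,0,0],[0,0,0],[0,0,0],[0,0,0],[0,0,0],[0,0,0],[0,0,0],[0,0,0]], "delta_pos": [[0.002,0.0025,0.0],[0,0,0.002],[0,0,0.002],[0,0,0],[0,0,0],[0,0,0],[0,0,0],[0,0,0],[0,0,0]], "gripper": [0.045,0.045,0.045,0.045,0.035,0.015,0.015,0.015,0.015], "grip_force": 40}}

```text
time: 5.18
tool_pos: [0.5173, -0.2096, 0.0035]
tcp_rot: [-0.526, 3.097, -0.0]
wrist_force: [0.8, 0.3, 1.5]
width: 0.269
grip_force: 39.7
```

Request:
{"fn": "jog_arm", "kwargs": {"turn": [[0,0,0],[0,0,0.1],[0,0,0.1],[0,0,0],[0,0,0],[0,0,0],[0,0,0],[0,0,0],[0,0,0],[0,0,0],[0,0,0],[0,0,0],[0,0,0],[0,0,0],[0,0,0],[0,0,0],[0,0,0],[0,0,0],[0,0,0],[0,0,0]], "delta_pos": [[0,0,-0.015],[0,0,-0.03],[0,0,-0.03],[-0.0025,0.015,0],[-0.0025,0.0315,0],[-0.0025,0.0315,0],[-0.0025,0.0315,0],[-0.0025,0.0315,0],[-0.0025,0.0315,0],[-0.0025,0.0315,0],[-0.0025,0.0315,0],[-0.0025,0.0315,0],[-0.0025,0.0315,0],[-0.0025,0.0315,0],[-0.0025,0.0315,0],[-0.0025,0.0315,0],[-0.0025,0.012,0],[0,0,0],[0,0,0],[0,0,0]], "gripper": [0.015,0.015,0.015,0.015,0.015,0.015,0.015,0.015,0.015,0.015,0.015,0.015,0.015,0.015,0.015,0.015,0.015,0.015,0.015,0.015]}}

```text
time: 6.85
tool_pos: [0.4965, 0.1955, 0.0779]
tcp_rot: [0.214, -3.133, 0.001]
wrist_force: [-0.5, -1.1, -0.3]
width: 0.268
grip_force: 39.6
```

```bash
python3 - <<'E'
from h import *
im,C,s=shot("wrist","w5");print(s["tool_pos"],s["wrist_force"],abs(s["joint_vel"]).max(),Ro.from_rotvec(s["tcp_rot"]).as_matrix().round(4).tolist(),s["width"])
E
```

```text
[0.49647372 0.1954992  0.07792265] [-0.47951492 -1.0888813  -0.26212816] 0.01749507833057515 [[-0.9908, -0.1357, -0.0008], [-0.1357, 0.9908, -0.0009], [0.0009, -0.0008, -1.0]] 0.2683623960031499
```

View pics/w5.png

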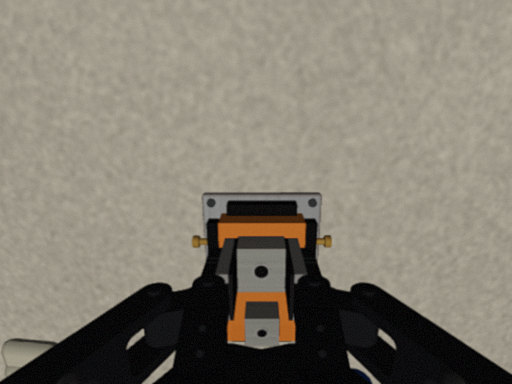

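Held 15 mm block: hole at (261,271). The 20 mm block's hole is at (262,333), and the glass free end is at about row 222–245. All are nearly in line.

```bash
cat >> h.py <<'E'
def hole(g,x,y,k=9):
    a=cv2.GaussianBlur(g,(0,0),.7).astype(float)[y-k:y+k+1,x-k:x+k+1];w=np.clip(np.percentile(a,60)*.6-a,0,None)
    yy,xx=np.mgrid[y-k:y+k+1,x-k:x+k+1];return [(w*xx).sum()/w.sum(),(w*yy).sum()/w.sum()]
E
python3 - <<'E'
from h import *
im=cv2.imread("pics/w5.png");C=cam("wrist");g=im[...,1];s=read_state()
h15=hole(g,261,271);h20=hole(g,262,333,7);print(h15,h20)
T=lambda p:(totool(p[0] if p.ndim>1 else p,s=s)*1000).round(2)
print("held",T(ray([h15],C,.0914)),"b20",T(ray([h20],C,.048)))
sat=cv2.cvtColor(im,cv2.COLOR_BGR2HSV)[...,1]
print("sat col262",sat[205:245,262].tolist(),"val",im[205:245,262,2].tolist())
print("sat row232",sat[232,210:226].tolist(),sat[232,298:314].tolist())
print("sat row 312",sat[315,222:236].tolist(),sat[315,288:302].tolist())
E
```

```text
[np.float64(260.8675011204303), np.float64(271.2835008643319)] [np.float64(261.5601213458357), np.float64(332.92158485015625)]
held [ -1.23   0.18 -13.44] b20 [-76.1    0.69  29.9 ]
sat col262 [46, 32, 12, 13, 17, 23, 15, 93, 54, 43, 162, 210, 198, 221, 200, 206, 215, 203, 208, 202, 196, 198, 201, 200, 201, 199, 201, 201, 202, 201, 198, 142, 6, 6, 22, 20, 23, 43, 33, 29] val [21, 14, 20, 18, 14, 10, 16, 11, 16, 10, 22, 62, 72, 68, 70, 67, 63, 84, 153, 184, 187, 184, 183, 185, 183, 182, 183, 183, 183, 188, 175, 95, 45, 45, 46, 50, 45, 47, 47, 53]
sat row232 [0, 51, 170, 64, 118, 70, 85, 213, 200, 201, 200, 200, 198, 203, 203, 201] [200, 202, 204, 198, 201, 199, 203, 206, 158, 39, 32, 51, 46, 85, 34, 46]
sat row 312 [36, 191, 96, 191, 70, 55, 7, 16, 8, 26, 13, 162, 207, 205] [189, 127, 36, 12, 31, 15, 21, 255, 139, 21, 85, 85, 20, 64]
```

Request:
{"fn": "jog_arm", "kwargs": {"turn": [[0,0,0],[0,0,0],[0,0,0],[0,0,0],[0,0,0],[0,0,0],[0,0,0]], "delta_pos": [[-0.0009,0.0004,0.01],[0,0,0.015],[0,0,0.012],[0,0,0.006],[0,0,0.002],[0,0,0],[0,0,0]], "gripper": [0.015,0.015,0.015,0.015,0.015,0.015,0.015]}}

```text
time: 7.48
tool_pos: [0.4978, 0.1969, 0.0333]
tcp_rot: [-0.213, 3.134, -0.0]
wrist_force: [0.9, 0.4, -0.6]
width: 0.269
grip_force: 39.6
```

Request:
{"fn": "jog_arm", "kwargs": {"turn": [[0,0,0],[0,0,0],[0,0,0],[0,0,0],[0,0,0],[0,0,0]], "delta_pos": [[0.0006,-0.0005,0.001],[0,0,0.001],[0,0,0.0005],[0,0,0.0005],[0,0,0],[0,0,0]], "gripper": [0.015,0.015,0.015,0.015,0.015,0.015]}}

```text
time: 7.98
tool_pos: [0.4971, 0.1965, 0.0304]
tcp_rot: [-0.214, 3.134, 0.0]
wrist_force: [-0.4, -0.2, -0.3]
width: 0.27
grip_force: 39.6
```

```bash
python3 - <<'E'
from h import *
im,C,s=shot("wrist","w6");print(s["tool_pos"],s["wrist_force"],abs(s["joint_vel"]).max(),s["tcp_rot"])
im=im[...,::-1];g=im[...,1]
p=proj([s["tool_pos"]+[.0012,0,.0135],[.5718,.2065,.048]],C).round().astype(int);print(p)
h1=hole(g,*p[0]);h2=hole(g,*p[1],7);print(h1,h2)
T=lambda q,z:(totool(ray([q],C,z)[0],s=s)*1000).round(2)
print("held",T(h1,s["tool_pos"][2]+.0135),"b20",T(h2,.048))
E
```

```text
[0.49712685 0.19650069 0.03040771] [-0.43042177 -0.21891298 -0.25355964] 0.00174875245662135 [-2.13891544e-01  3.13408158e+00  9.03710383e-05]
[[260 271]
 [260 393]]Traceback (most recent call last):
  File "<stdin>", line 5, in <module>
  File "h.py", line 49, in hole
    a=cv2.GaussianBlur(g,(0,0),.7).astype(float)[y-k:y+k+1,x-k:x+k+1];w=np.clip(np.percentile(a,60)*.6-a,0,None)
                                                                                ~~~~~~~~~~~~~^^^^^^
    return _quantile_unchecked(
        a, q, axis, out, overwrite_input, method, keepdims, weights)
    return _ureduce(a,
                    func=_quantile_ureduce_func,
    ...<5 lines>...
                    overwrite_input=overwrite_input,
                    method=method)
    r = func(a, **kwargs)
    result = _quantile(arr,
                       quantiles=q,
    ...<2 lines>...
                       out=out,
                       weights=wgt)
    slices_having_nans = np.isnan(arr[-1, ...])
                                  ~~~^^^^^^^^^
IndexError: index -1 is out of bounds for axis 0 with size 0
```

Request:
{"fn": "jog_arm", "kwargs": {"turn": [[0,0,0],[0,0,0],[0,0,0],[0,0,0],[0,0,0],[0,0,0]], "delta_pos": [[0,-0.0002,0.0005],[0,0,0],[0,0,0.0005],[0,0,0],[0,0,0.0003],[0,0,0]], "gripper": [0.015,0.015,0.015,0.015,0.015,0.015]}}

```text
time: 8.53
tool_pos: [0.4972, 0.1962, 0.0294]
tcp_rot: [-0.214, 3.134, -0.0]
wrist_force: [-1.8, -0.9, 4.4]
width: 0.264
grip_force: 40.2
```

Request:
{"fn": "jog_arm", "kwargs": {"turn": [[0,0,0],[0,0,0],[0,0,0],[0,0,0],[0,0,0],[0,0,0]], "delta_pos": [[0,0,0.0003],[0,0,0],[-0.001,0,0],[-0.002,0,0],[-0.003,0,0],[-0.003,0,0]], "gripper": [0.015,0.015,0.015,0.015,0.015,0.015]}}

```text
time: 9.03
tool_pos: [0.5045, 0.1973, 0.0294]
tcp_rot: [0.213, -3.131, 0.001]
wrist_force: [-7.5, -0.9, 11.6]
width: 0.268
grip_force: 41.1
```

Request:
{"fn": "jog_arm", "kwargs": {"turn": [[0,0,0],[0,0,0],[0,0,0],[0,0,0],[0,0,0],[0,0,0],[0,0,0],[0,0,0],[0,0,0],[0,0,0],[0,0,0],[0,0,0]], "delta_pos": [[-0.003,0,-0.0001],[-0.003,0,0],[-0.003,0,0],[-0.003,0,0],[-0.003,0,0],[-0.003,0,0],[-0.003,0,0],[-0.003,0,0],[-0.003,0,0],[-0.003,0,0],[-0.002,0,0],[-0.001,0,0]], "gripper": [0.015,0.015,0.015,0.015,0.015,0.015,0.015,0.015,0.015,0.015,0.015,0.015]}}

```text
time: 10.03
tool_pos: [0.5379, 0.2019, 0.0294]
tcp_rot: [0.213, -3.132, 0.0]
wrist_force: [-5.5, -1.0, 10.3]
width: 0.271
grip_force: 40.8
```

```bash
python3 - <<'E'
from h import *
im,C,s=shot("wrist","w7");print(s["tool_pos"],s["wrist_force"],abs(s["joint_vel"]).max(),s["tcp_rot"],s["torque"])
c=im[225:384,160:360,::-1];cv2.imwrite("pics/w7c.png",cv2.resize(c,None,fx=3.7,fy=3.7,interpolation=cv2.INTER_CUBIC))
E
```

```text
[0.53786079 0.2019404  0.02942215] [-5.4516638  -0.95159397 10.30162149] 0.02214509799193727 [ 2.13368203e-01 -3.13207075e+00  2.12242940e-04] [-1.44251386e-01  1.16246406e+00 -7.13393621e-04]
```

View pics/w7c.png

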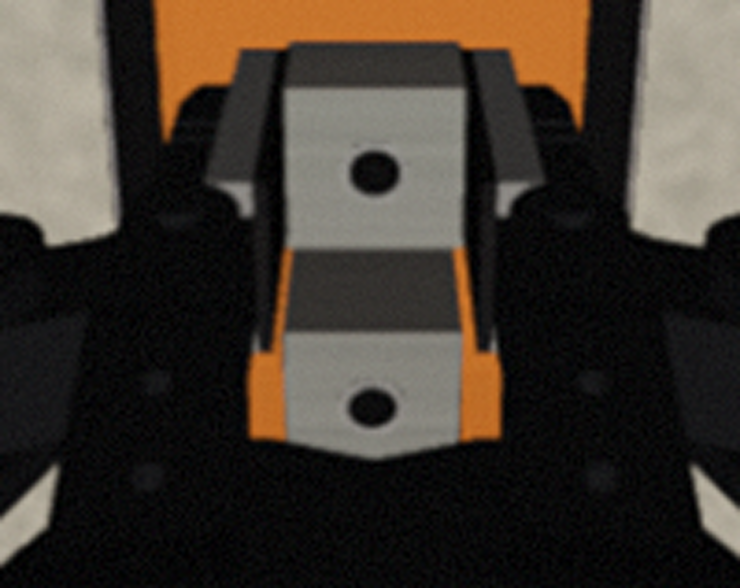

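Crop: the held block's edges are at columns 285–465 (hole 374), and the 20 mm block's are at 286–460 (hole 372). The gap is still about 8 mm and the lateral error is a few tenths of a mm. I'll measure it finely.

```bash
python3 - <<'E'
from h import *
im=cv2.imread("pics/w7.png");C=cam("wrist");s=read_state();g=im[...,1]
f=lambda x,y:[160+x/3.7,225+y/3.7]
T=lambda q,z:(np.array([totool(p,s=s) for p in ray(q,C,z)])*1000).round(2)[:,:2]
q1=quad(g,[f(285,88),f(465,88),f(465,248),f(288,248)],3);t=T(q1,.043);print("held",t.tolist(),t.mean(0),T([hole(g,261,272)],.043))
l=edgeline(g,f(286,332),f(286,440),3);r=edgeline(g,f(460,332),f(460,440),3);n=edgeline(g,f(286,332),f(460,332),3)
a,b=inter(l,n),inter(r,n);lx=lambda L,y:[L[2]+(y-L[3])/L[1]*L[0],y]
t=T([a,b,lx(l,340),lx(r,340)],.048);print("b20",t.tolist(),T([hole(g,260,335,8)],.048))
print("yaw held",np.degrees(np.arctan2(*(T(q1,.043)[1]-T(q1,.043)[0]))),"b20",np.degrees(np.arctan2(*(t[1]-t[0]))))
E
```

```text
held [[11.07, -11.54], [11.07, 11.28], [-12.7, 11.89], [-12.69, -11.27]] [-0.8125  0.09  ] [[-1.13  0.17]]
b20 [[-21.64, -11.44], [-21.64, 11.33], [-37.41, -11.65], [-37.41, 11.13]] [[-34.12  -0.14]]
yaw held 0.0 b20 0.0
```

Request:
{"fn": "jog_arm", "kwargs": {"turn": [[0,0,0],[0,0,0],[0,0,0],[0,0,0],[0,0,0],[0,0,0],[0,0,0]], "delta_pos": [[-0.002,-0.0003,0],[-0.002,0,0],[-0.0015,0,0],[-0.001,0,0],[-0.001,0,0],[-0.0005,0,0],[0,0,0]], "gripper": [0.015,0.015,0.015,0.015,0.015,0.015,0.015]}}

```text
time: 10.67
tool_pos: [0.5457, 0.2027, 0.0294]
tcp_rot: [0.214, -3.132, 0.0]
wrist_force: [-6.2, -1.5, 8.7]
width: 0.266
grip_force: 40.7
```

```bash
cat > m8.py <<'E'
from h import *
import sys
im,C,s=shot("wrist",sys.argv[1]);print(s["tool_pos"],s["wrist_force"],s["tcp_rot"])
g=im[...,1];T=lambda q,z:(np.array([totool(p,s=s) for p in ray(q,C,z)])*1000).round(2)[:,:2]
b=np.array([.5718,.2065,.048]);p=proj([b],C)[0].round().astype(int);print(p)
print("held hole",T([hole(g,261,272)],.043),"b20 hole",T([hole(g,*p,7)],.048))
E
python3 m8.py w8
```

```text
[0.54566725 0.20273892 0.02943739] [-6.15320036 -1.47603186  8.7112467 ] [ 2.13521387e-01 -3.13206194e+00  1.73959235e-04]
[261 322]
held hole [[-1.13  0.17]] b20 hole [[-26.23   0.14]]
```

Request:
{"fn": "jog_arm", "kwargs": {"turn": [[0,0,0],[0,0,0],[0,0,0],[0,0,0],[0,0,0],[0,0,0]], "delta_pos": [[-0.0004,0,0],[-0.0004,0,0],[-0.0003,0,0],[-0.0003,0,0],[-0.0003,0,0],[0,0,0]], "gripper": [0.015,0.015,0.015,0.015,0.015,0.015]}}

```text
time: 11.22
tool_pos: [0.547, 0.2029, 0.0294]
tcp_rot: [0.213, -3.131, 0.0]
wrist_force: [-6.9, -0.4, 10.0]
width: 0.266
grip_force: 40.9
```

```bash
python3 m8.py w9
```

```text
[0.54699741 0.20292038 0.02941184] [-6.87397565 -0.36269998 10.0303281 ] [ 2.13496592e-01 -3.13140557e+00  3.24964973e-04]
[261 320]
held hole [[-1.12  0.17]] b20 hole [[-24.8    0.15]]
```

Request:
{"fn": "jog_arm", "kwargs": {"turn": [[0,0,0],[0,0,0],[0,0,0],[0,0,0]], "delta_pos": [[-0.0003,0,0],[0,0,0],[-0.0003,0,0],[0,0,0]], "gripper": [0.015,0.015,0.015,0.015]}}

```text
time: 11.6
tool_pos: [0.547, 0.2029, 0.0294]
tcp_rot: [0.213, -3.13, 0.001]
wrist_force: [-8.4, -1.0, 11.6]
width: 0.272
grip_force: 41.1
```

Request:
{"fn": "jog_arm", "kwargs": {"turn": [[0,0,0],[0,0,0],[0,0,0]], "delta_pos": [[-0.0004,0,0],[-0.0002,0,0],[0,0,0]], "gripper": [0.015,0.015,0.015]}}

```text
time: 11.85
tool_pos: [0.547, 0.2029, 0.0294]
tcp_rot: [0.213, -3.129, 0.001]
wrist_force: [-10.2, -1.0, 13.2]
width: 0.261
grip_force: 41.2
```

```bash
python3 m8.py w10
```

```text
[0.54703164 0.20290248 0.02941694] [-10.18504376  -0.96310162  13.16960821] [ 2.13249498e-01 -3.12898532e+00  8.57038526e-04]
[261 320]
held hole [[-1.08  0.18]] b20 hole [[-24.77   0.15]]
```

Request:
{"fn": "jog_arm", "kwargs": {"turn": [[0,0,0],[0,0,0],[0,0,0],[0,0,0],[0,0,0],[0,0,0],[0,0,0],[0,0,0]], "delta_pos": [[0.0006,0,-0.0004],[0,0,0],[0,0,0],[0,0,0],[0,0,-0.003],[0,0,-0.015],[0,0,-0.025],[0,0,-0.007]], "gripper": [0.015,0.045,0.045,0.045,0.045,0.045,0.045,0.045]}}

```text
time: 12.57
tool_pos: [0.5512, 0.2037, 0.0823]
tcp_rot: [-0.213, 3.13, 0.002]
wrist_force: [1.2, -0.2, 1.3]
width: 0.525
grip_force: 0.0
```

Request:
{"fn": "jog_arm", "kwargs": {"turn": [[0,0,0],[0,0,0],[0,0,0],[0,0,0],[0,0,0],[0,0,0],[0,0,0],[0,0,0],[0,0,0],[0,0,0],[0,0,0],[0,0,0],[0,0,-0.106],[0,0,-0.106],[0,0,-0.106],[0,0,0],[0,0,0],[0,0,0],[0,0,0]], "delta_pos": [[0.004,-0.015,0],[0.008,-0.03,0],[0.008,-0.03,0],[0.008,-0.03,0],[0.008,-0.03,0],[0.008,-0.03,0],[0.008,-0.03,0],[0.008,-0.03,0],[0.008,-0.03,0],[0.008,-0.03,0],[0.008,-0.03,0],[0.004,-0.012,0],[0,0,0],[0,0,0],[0,0,0],[0,0,0],[0,0,0],[0,0,0],[0,0,0]], "gripper": [0.045,0.045,0.045,0.045,0.045,0.045,0.045,0.045,0.045,0.045,0.045,0.045,0.045,0.045,0.045,0.045,0.045,0.045,0.045]}}

```text
time: 14.15
tool_pos: [0.506, -0.1327, 0.0789]
tcp_rot: [0.705, -3.061, -0.0]
wrist_force: [1.0, 0.1, -0.2]
width: 0.523
grip_force: 0.0
```

```bash
python3 - <<'E'
from h import *
im,C,s=shot("wrist","w11");print(s["tool_pos"],s["tcp_rot"],abs(s["joint_vel"]).max(),s["width"])
im=im[...,::-1].copy();hsv=cv2.cvtColor(im,cv2.COLOR_BGR2HSV)
p=proj([[.5041,-.1325,.012]],C)[0];print("pred",p)
x,y=p.round().astype(int);m0=cv2.inRange(hsv,(0,0,110),(180,70,255));m=np.zeros_like(m0);k=30
m[y-k:y+k,x-k:x+k]=m0[y-k:y+k,x-k:x+k];m=cv2.morphologyEx(m,cv2.MORPH_CLOSE,np.ones((9,9)))
r=cv2.minAreaRect(max(cv2.findContours(m,0,2)[0],key=cv2.contourArea));print(r)
c=ray(quad(im[...,2],cv2.boxPoints(r),4),C,.012);print(pose(c),(totool(c.mean(0),s=s)*1000).round(1))
h=hole(im[...,1],*np.round(r[0]).astype(int));hh=ray([h],C,.012)[0];print(h,hh,(totool(hh,s=s)*1000).round(1))
print("tool y angle-90",np.degrees(np.arctan2(*Ro.from_rotvec(s["tcp_rot"]).as_matrix()[1::-1,1]))-90)
E
```

```text
[ 0.50598302 -0.13268091  0.07894955] [ 7.05054951e-01 -3.06118278e+00 -2.48685115e-04] 0.007309390529714221 0.5230299822987918
pred [261.79532395 208.51769365]
((261.5, 208.0), (30.0, 33.0), 90.0)
(array([ 0.5043, -0.133 ,  0.012 ]), array([24.6, 23.6, 22.5, 24.7]), array([23.4, 23.6, 25.9, 28.6])) [ 1.6  0.4 66.9]
[np.float64(260.95813706627746), np.float64(208.7416572679626)] [ 0.50451753 -0.13296716  0.012     ] [ 1.4  0.4 66.9]
tool y angle-90 25.940470708815297
```

Request:
{"fn": "jog_arm", "kwargs": {"turn": [[0,0,0],[0,0,0],[0,0,0],[0,0,0],[0,0,0],[0,0,0],[0,0,0],[0,0,0]], "delta_pos": [[0.0025,0.0004,0.01],[0,0,0.02],[0,0,0.02],[0,0,0.015],[0,0,0.005],[0,0,0.002],[0,0,0],[0,0,0]], "gripper": [0.045,0.045,0.045,0.045,0.045,0.045,0.045,0.045]}}

```text
time: 14.87
tool_pos: [0.5044, -0.1338, 0.0078]
tcp_rot: [-0.707, 3.06, -0.001]
wrist_force: [0.2, 0.3, 0.9]
width: 0.528
grip_force: 0.0
```

```bash
python3 - <<'E'
from h import *
im,C,s=shot("wrist","w12");print(s["tool_pos"],s["tcp_rot"],abs(s["joint_vel"]).max())
g=im[...,1];p=proj([[.5044,-.133,.012]],C)[0].round().astype(int);h=hole(g,*p);print(p,h,(totool(ray([h],C,.012)[0],s=s)*1000).round(2))
E
```

```text
[ 0.50441163 -0.1338224   0.00780607] [-7.06887712e-01  3.05996258e+00 -9.62500518e-04] 0.010701415511201602
[262 260] [np.float64(261.6945421316423), np.float64(259.5575831418048)] [-0.16  0.69 -4.19]
```

Tool x needs another +0.9 mm. Then down 4.2 mm and grip.

Request:
{"fn": "jog_arm", "kwargs": {"turn": [[0,0,0],[0,0,0],[0,0,0],[0,0,0],[0,0,0],[0,0,0],[0,0,0],[0,0,0],[0,0,0]], "delta_pos": [[0.0009,0.0006,0.0],[0,0,0.002],[0,0,0.002],[0,0,0],[0,0,0],[0,0,0],[0,0,0],[0,0,0],[0,0,0]], "gripper": [0.045,0.045,0.045,0.045,0.035,0.015,0.015,0.015,0.015]}}

```text
time: 15.67
tool_pos: [0.5029, -0.1336, 0.0034]
tcp_rot: [-0.707, 3.06, -0.0]
wrist_force: [-0.3, -0.3, 2.6]
width: 0.265
grip_force: 40.2
```

Request:
{"fn": "jog_arm", "kwargs": {"turn": [[0,0,0],[0,0,0.106],[0,0,0.106],[0,0,0.106],[0,0,0],[0,0,0],[0,0,0],[0,0,0],[0,0,0],[0,0,0],[0,0,0],[0,0,0],[0,0,0],[0,0,0],[0,0,0],[0,0,0],[0,0,0],[0,0,0],[0,0,0],[0,0,0]], "delta_pos": [[0,0,-0.015],[0,0,-0.03],[0,0,-0.025],[0,0,-0.005],[-0.0032,0.013,0],[-0.0033,0.03,0],[-0.0033,0.03,0],[-0.0033,0.03,0],[-0.0033,0.03,0],[-0.0033,0.03,0],[-0.0033,0.03,0],[-0.0033,0.03,0],[-0.0033,0.03,0],[-0.0033,0.03,0],[-0.0033,0.03,0],[-0.003,0.0147,0],[0,0,0],[0,0,0],[0,0,0],[0,0,0]], "gripper": [0.015,0.015,0.015,0.015,0.015,0.015,0.015,0.015,0.015,0.015,0.015,0.015,0.015,0.015,0.015,0.015,0.015,0.015,0.015,0.015]}}

```text
time: 17.33
tool_pos: [0.4967, 0.1954, 0.0779]
tcp_rot: [0.212, -3.134, 0.001]
wrist_force: [0.2, -0.5, -0.3]
width: 0.27
grip_force: 39.9
```

```bash
python3 - <<'E'
from h import *
im,C,s=shot("wrist","w13");print(s["tool_pos"],s["tcp_rot"],abs(s["joint_vel"]).max(),s["width"])
g=im[...,1];d=Ro.from_rotvec(s["tcp_rot"]).as_matrix()
zt=s["tool_pos"][2]-.0014+.010
X=[s["tool_pos"]-d[:,0]*.001+[0,0,zt-s["tool_pos"][2]],[.548,.2032,.043],[.5718,.2065,.048]]
for x,k in zip(X,(9,7,7)):
    p=proj([x],C)[0].round().astype(int);h=hole(g,*p,k);w=ray([h],C,x[2])[0];print(p,np.round(h,1),w.round(4),(totool(w,s=s)*1000).round(2))
E
```

```text
[0.49668863 0.19540221 0.07786087] [ 2.12247095e-01 -3.13361467e+00  8.10770628e-04] 0.0067369905895925605 0.2701704351963081
[260 266] [260.9 266.4] [0.4981 0.1958 0.0865] [-1.41  0.18 -8.6 ]
[262 299] [261.9 299. ] [0.548  0.2033 0.043 ] [-51.88   0.89  34.82]
[262 333] [261.8 332.7] [0.5716 0.2065 0.048 ] [-75.79   0.87  29.8 ]
```

Request:
{"fn": "jog_arm", "kwargs": {"turn": [[0,0,0],[0,0,0],[0,0,0],[0,0,0],[0,0,0],[0,0,0],[0,0,0]], "delta_pos": [[0,0,0.01],[0,0,0.015],[0,0,0.012],[0,0,0.006],[0,0,0.002],[0,0,0.001],[0,0,0]], "gripper": [0.015,0.015,0.015,0.015,0.015,0.015,0.015]}}

```text
time: 17.97
tool_pos: [0.497, 0.1964, 0.032]
tcp_rot: [0.214, -3.134, 0.0]
wrist_force: [-0.1, 0.3, 0.1]
width: 0.265
grip_force: 39.9
```

Request:
{"fn": "jog_arm", "kwargs": {"turn": [[0,0,0],[0,0,0],[0,0,0],[0,0,0],[0,0,0],[0,0,0],[0,0,0]], "delta_pos": [[0,-0.0003,0.001],[0,0,0.0005],[0,0,0],[0,0,0.0005],[0,0,0],[0,0,0.0005],[0,0,0]], "gripper": [0.015,0.015,0.015,0.015,0.015,0.015,0.015]}}

```text
time: 18.55
tool_pos: [0.497, 0.1963, 0.0297]
tcp_rot: [-0.214, 3.134, 0.0]
wrist_force: [-0.3, -0.0, -0.3]
width: 0.263
grip_force: 39.9
```

Request:
{"fn": "jog_arm", "kwargs": {"turn": [[0,0,0],[0,0,0],[0,0,0],[0,0,0]], "delta_pos": [[0,-0.0001,0.0003],[0,0,0],[0,0,0.0003],[0,0,0]], "gripper": [0.015,0.015,0.015,0.015]}}

```text
time: 18.88
tool_pos: [0.4971, 0.1962, 0.0294]
tcp_rot: [0.214, -3.134, -0.0]
wrist_force: [-1.7, -0.0, 3.6]
width: 0.263
grip_force: 40.3
```

Request:
{"fn": "jog_arm", "kwargs": {"turn": [[0,0,0],[0,0,0],[0,0,0],[0,0,0],[0,0,0],[0,0,0],[0,0,0],[0,0,0],[0,0,0],[0,0,0],[0,0,0],[0,0,0]], "delta_pos": [[0,0,0.0003],[0,0,0],[-0.001,0,0],[-0.002,0,0],[-0.003,0,0],[-0.003,0,0],[-0.003,0,0],[-0.003,0,0],[-0.002,0,0],[-0.001,0,0],[0,0,0],[0,0,0]], "gripper": [0.015,0.015,0.015,0.015,0.015,0.015,0.015,0.015,0.015,0.015,0.015,0.015]}}

```text
time: 19.88
tool_pos: [0.5143, 0.1986, 0.0294]
tcp_rot: [0.214, -3.133, 0.0]
wrist_force: [-4.6, -0.5, 6.8]
width: 0.266
grip_force: 40.8
```

```bash
cat > m9.py <<'E'
from h import *
import sys
im,C,s=shot("wrist",sys.argv[1]);print(s["tool_pos"],s["wrist_force"],s["tcp_rot"])
g=im[...,1];d=Ro.from_rotvec(s["tcp_rot"]).as_matrix();X=s["tool_pos"]-d[:,0]*.0014;X[2]=.038
for x in (X,[.548,.2033,.043]):
    p=proj([x],C)[0].round().astype(int);h=hole(g,*p,8);w=ray([h],C,x[2])[0];print(p,np.round(h,1),(totool(w,s=s)*1000).round(2))
E
python3 m9.py w14
```

```text
[0.51430015 0.19856929 0.02936744] [-4.56135828 -0.49074138  6.79747017] [ 2.13562171e-01 -3.13286045e+00  1.06959791e-04]
[260 266] [260.9 266.4] [-1.39  0.18 -8.63]
[261 328] [260.6 327.4] [-33.85   0.04 -13.68]
```

Request:
{"fn": "jog_arm", "kwargs": {"turn": [[0,0,0],[0,0,0],[0,0,0],[0,0,0],[0,0,0],[0,0,0],[0,0,0]], "delta_pos": [[-0.002,-0.0002,0],[-0.002,0,0],[-0.0015,0,0],[-0.001,0,0],[-0.0007,0,0],[-0.0003,0,0],[0,0,0]], "gripper": [0.015,0.015,0.015,0.015,0.015,0.015,0.015]}}

```text
time: 20.52
tool_pos: [0.5214, 0.1993, 0.0294]
tcp_rot: [0.214, -3.132, 0.0]
wrist_force: [-6.3, -1.2, 8.5]
width: 0.264
grip_force: 40.9
```

```bash
python3 m9.py w15
```

```text
[0.52139049 0.19933036 0.02938312] [-6.27570334 -1.15016228  8.51049409] [ 2.13507764e-01 -3.13213971e+00  2.88316221e-04]
[260 266] [260.9 266.4] [-1.4   0.18 -8.62]
[261 316] [261.  315.9] [-26.74   0.23 -13.68]
```

Remaining gap is about 1.5 mm and the lateral error about 0.05 mm. I'll close it slowly until it butts.

Request:
{"fn": "jog_arm", "kwargs": {"turn": [[0,0,0],[0,0,0],[0,0,0],[0,0,0],[0,0,0],[0,0,0],[0,0,0],[0,0,0]], "delta_pos": [[-0.0004,0.0001,0],[-0.0004,0,0],[-0.0004,0,0],[-0.0003,0,0],[-0.0003,0,0],[-0.0003,0,0],[0,0,0],[0,0,0]], "gripper": [0.015,0.015,0.015,0.015,0.015,0.015,0.015,0.015]}}

```text
time: 21.23
tool_pos: [0.523, 0.1996, 0.0293]
tcp_rot: [0.213, -3.131, 0.001]
wrist_force: [-6.9, -1.3, 10.3]
width: 0.267
grip_force: 41.1
```

```bash
python3 m9.py w16
```

```text
[0.52296431 0.19960309 0.02934631] [-6.89983672 -1.31152843 10.2598996 ] [ 2.13452565e-01 -3.13116586e+00  5.76491965e-04]
[260 266] [260.9 266.4] [-1.36  0.18 -8.66]
[261 314] [260.9 313.4] [-25.16   0.21 -13.73]
```

Request:
{"fn": "jog_arm", "kwargs": {"turn": [[0,0,0],[0,0,0],[0,0,0],[0,0,0]], "delta_pos": [[-0.0003,0,0],[-0.0003,0,0],[0,0,0],[0,0,0]], "gripper": [0.015,0.015,0.015,0.015]}}

```text
time: 21.62
tool_pos: [0.5231, 0.1996, 0.0294]
tcp_rot: [0.213, -3.13, 0.001]
wrist_force: [-8.2, -0.3, 11.5]
width: 0.263
grip_force: 41.2
```

```bash
python3 m9.py w17
```

```text
[0.52305497 0.19960375 0.02935109] [-8.15010096 -0.31456892 11.5379975 ] [ 2.13330639e-01 -3.13011023e+00  8.11964344e-04]
[260 266] [260.9 266.3] [-1.36  0.18 -8.65]
[261 313] [260.9 313.4] [-25.13   0.21 -13.76]
```

Request:
{"fn": "jog_arm", "kwargs": {"turn": [[0,0,0],[0,0,0],[0,0,0],[0,0,0],[0,0,0],[0,0,0],[0,0,0],[0,0,0],[0,0,0],[0,0,0],[0,0,0],[0,0,0],[0,0,0],[0,0,0],[0,0,0]], "delta_pos": [[-0.0004,0,0],[0,0,0],[0.0006,0,-0.0004],[0,0,0],[0,0,0],[0,0,0],[0,0,-0.003],[0,0,-0.015],[0,0,-0.025],[0,0,-0.025],[0,0,-0.02],[0,0,-0.01],[0,0,0],[0,0,0],[0,0,0]], "gripper": [0.015,0.015,0.015,0.045,0.045,0.045,0.045,0.045,0.045,0.045,0.045,0.045,0.045,0.045,0.045]}}

```text
time: 22.92
tool_pos: [0.5238, 0.1994, 0.1257]
tcp_rot: [0.214, -3.132, 0.001]
wrist_force: [0.1, 0.0, -1.2]
width: 0.525
grip_force: 0.0
```

```bash
python3 - <<'E'
from h import *
im,C,s=shot("wrist","w18");print(s["tool_pos"],s["time"])
g=im[...,1]
for x in ([.5242,.2,.038],[.548,.2033,.043],[.5718,.2065,.048]):
    p=proj([x],C)[0].round().astype(int);h=hole(g,*p,6);w=ray([h],C,x[2])[0];print(p,np.round(h,1),w.round(4),(totool(w,s=s)*1000).round(2))
x,y=p;c=im[max(0,y-110):y+50,x-110:x+110,::-1];cv2.imwrite("pics/w18c.png",cv2.resize(c,None,fx=3.6,fy=3.6,interpolation=cv2.INTER_CUBIC))
E
```

```text
[0.52380625 0.19944161 0.12566762] 22.9167
[261 202] [261.3 203. ] [0.5246 0.2    0.038 ] [-1.09  0.53 87.67]
[261 233] [261.3 233.5] [0.5483 0.2033 0.043 ] [-25.01   0.54  82.61]
[261 263] [261.2 263.3] [0.572  0.2065 0.048 ] [-48.89   0.51  77.56]
```

View pics/w18c.png

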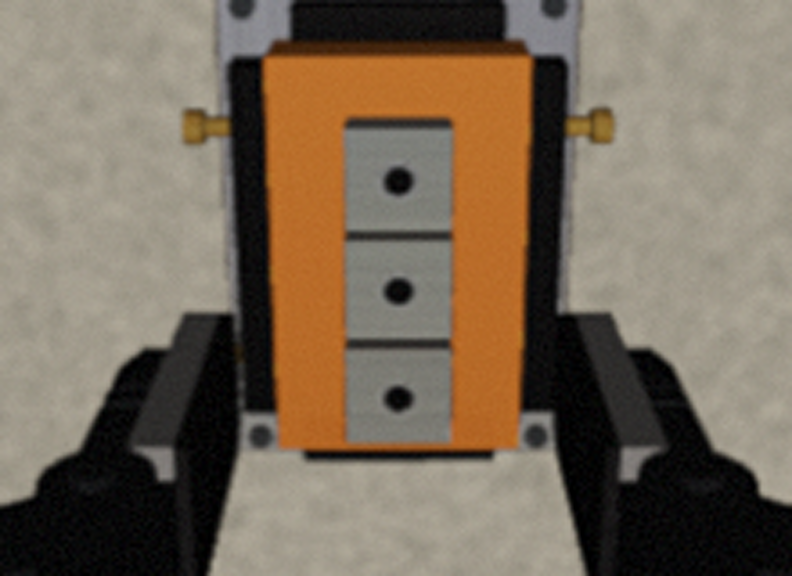

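The picture shows all three blocks in one straight row with flush edges, holes at crop (398,181), (398,291) and (398,398). Their measured spacing is 23.9 mm each, within 0.03 mm laterally, and the gripper is clear.

```bash
python3 -c "
from workcell import ticket;print(ticket.finish_job())"
```

```text
the job is handed in; nothing more can be done
None
```

The 15 mm and then the 10 mm block are wrung on in one straight row against the 20 mm block, with edges flush to within about 0.05 mm by the camera, and the job was handed in at about 23 s with the gripper clear; no verdict came back.

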